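Seat a lens cell and set its retaining cap

TASK

Push the lens carriage along its slide until the spring plunger snaps it fully home against its stop. Then screw the knurled cap on its tube down clockwise until it bottoms out, back it off a quarter turn so that it does not pinch the lens, and finish while still holding the cap there between the fingers, keeping the carriage home. Leave the other things on the bench where they are.

Things in the scene. Friction and masses are not known exactly. Their poses are not given: they have to be found in the camera images.
- slide_base: the slide: a fixed aluminium base plate 100 mm (own x) by 250 mm (own y, from -135 to +115 mm) by 12 mm with two rails along its own y. Origin: on the bench, midway between the rails. The carriage is pushed home along own +y; a dark stop block (to 42 mm high) stands at its +y end from y = 81 mm, and a spring plunger housing (to 38 mm high) stands on its +x side at y = 45 mm.
- push_face (a point): the middle of the outer, -y face of the push plate, 50 mm above the bench. The plate is upright, 60 mm wide (along the base's x) and 8 mm thick, from 25 to 65 mm above the bench, at the back end of the dark carriage; push it along the base's own +y.
- carriage (a joint): travel of the carriage along the base's own +y, m: 0 fully back, 0.085 home against its stop. It slides with about 1.5 N of friction; in the last 15 mm it must be pushed past a spring plunger (about 10 N), which then snaps it onto the stop and keeps it there with about 8 N.
- cap_mid (a point): centre (half-way up) of the knurled aluminium cap, 44 mm across, 26 mm high, axis vertical, on the lens tube 64 mm ahead (+y) of the push face. Bottomed, it spans 78 to 104 mm above the bench. The tube and shoulder below are narrower (41 mm) down to 46 mm above the bench, so fingers can reach past it. A dark bar on its top, 12 to 21 mm out, marks its own x axis.
- cap (a joint): turn of the cap, rad: 0 bottomed out on its shoulder (a hard stop), growing as it is unscrewed, anticlockwise from above; it starts at 1.7 to 2.8, already on its right-hand thread. Thread pitch 3 mm (0.48 mm of height per rad); about 0.08 N m of friction keeps it wherever it is let go.
- home_axis (a point): the point on the bench fixture where the axis of the cap stands when the carriage is home: 40 mm along the base's +y from its origin, 78 mm above the bench.
- spare_cap: a spare, loose knurled cap of the same 44 mm by 26 mm size, standing on the bench beside the slide; not needed. Origin at the centre of its underside.
- eyepiece: a black eyepiece, 34 mm across and 50 mm tall, standing near the slide; not needed. Origin at the centre of its underside.
- oil_bottle: a small amber bottle, 28 mm across, 62 mm tall; not needed. Origin at the centre of its underside.
- slide_box: a closed grey slide box, 85 x 35 x 32 mm; not needed. Origin at the centre of its underside.
- objective_can: a clear canister with a black lid, 38 mm across, 55 mm tall; not needed. Origin at the centre of its underside.
- petri_dish: a shallow glass dish, 90 mm across, 16 mm tall; not needed. Origin at the centre of its underside.
- lens_brush: a lens brush 150 mm long, lying along its own x beside the slide; not needed.

How it is judged:
By the outcome, as a careful person would: the job done as asked, in the order asked, and still so for the second after the job is handed in, while the arm keeps its last pose, push and grip.
It also fails if it takes over 64 s, if anything falls off the work surface, if the arm or the gripper's body presses on something with over 40 N, if the wrist force passes 120 N, or if a joint passes its speed limit or range.

ROBOT

A 6-joint arm with a two-finger parallel gripper is mounted at the origin on the work surface. World frame = base frame: x ahead of the robot, y to its left, z up, the work surface at z = 0. Lengths are in mm, angles in rad, forces in N, time in s.
With the tool pointing down it reaches from about 350 to 875 mm from the base axis. Payload 4.2 kg.
Tool frame: the origin (TCP) lies at the very end of the fingers, on their centre line; the grasp point (between the pads) lies 19 mm behind it; z points along the fingers, y is the line along which they close (so a half turn about z gives the same grasp; the last joint's range is limited). The gripper opens to 85 mm and grips with 20 to 120 N. Pads are 22 mm wide; open, the fingers measure 114 mm over their backs; the gripper's body (76 mm by 85 mm) begins 54 mm behind the grasp point. The pads swing forward as they close: fully open they stand 13 mm farther back than shut.
Start: joints at [1.531, 0.385, 0.008, 0, -1.194, -0.259], TCP at [183.951, 597.295, 231.312] pointing down, gripper open.
Joint ranges: [-3.14, 3.14], [-1.21, 2.06], [-1.07, 1.41], [-3.16, 2.05], [-2.99, -0.16], [-3.1, 3.1]. Speed limits (rad/s): [2.79, 2.79, 3.14, 3.14, 3.14, 3.14].

INTERFACE

Orientations are given as a unit quaternion [x, y, z, w].
In Python, from plant import monitor, get_image, camera_params, ctrl gives the robot as it stands.
- The arm moves only by the tool arm_command, never from a script. Its argument "increments" is a list of rows, each an object of numbers: "tx", "ty", "tz": the shift along the tool's x, y, z in mm; "twist": the turn about the tool's z in rad. A call has exactly 8 rows; each row is the pose to reach, as a shift and turn from the pose commanded when the call began, along the tool's axes at that moment; what a row does not reach only later rows make up. A row lasts 1/12 s, in which the tool goes at most 41.7 mm and 7.16 degrees, less where a joint would pass 70% of its speed; a pose out of reach is approached as far as the arm can. A call with a gripper value outside its range is refused whole. "jaw" is the opening in per cent of the stroke, from 0 (shut) to 100 (fully open), set as the call begins (left out, the last holds). The fingers move at their own pace and stop on an object; the grip force is fixed at half the most. Time passes only in rows, so rows that repeat a pose let the fingers close, or fill a call up. It gives the time, the measured TCP pose, the force, the opening and the grip force at its end, in the units of the state.
- monitor.read_state(): the state, without advancing time (a new reading comes with each control period).
- get_image(name): name is "scene" or "top" or "wrist"; returns (picture, depth): 480x640x3 uint8, blue, green, red; 480x640 float32, mm along the optical axis (not along the pixel's ray), 0 where there is no reading.
- camera_params(name): a dict with "mtx" (3x3 intrinsics, pixels), "rvec" (rotation vector, rad) and "tvec" (3), from world to camera coordinates, as OpenCV has them; the wrist camera has in their place "tool_from_camera" (4x4, takes a point from camera to tool coordinates, whose origin is the TCP and whose axes are the flange's). Camera axes: x right, y down, z forward; pixel columns grow to the right and rows downward; lengths in mm; the calibration is good to about 2 mm. A picture is of the moment at which its call begins: read the wrist's pose just before it. camera_params takes no time and is no camera call.
- ctrl.finish_job(): hands the job in; it is judged then, once.
The state is a dict: "clock": time; "joint_pos": joint angles; "dq": joint speeds; "joint_efforts": joint torques, N m; "tool_pos": TCP position; "ee_rot": TCP orientation; "ft_force": force on the tool from outside, world axes, zero at the start; "moment": the same for the moment, N m; "finger_gap": finger opening in mm; "gripper_force": force on a finger pad.
Only numpy, scipy, OpenCV 4.12 (cv2) and the standard library are available. Lean on these libraries where they do the work, as an engineer would, in place of code of your own. Each camera call takes 0.05 s, during which the arm holds its last target. There are 200 camera calls.

## Working session

There is one attempt and no reset: what is moved stays moved. The work goes in short steps, Python scripts to look and compute and a tool call to move; the robot and the scene stay as the last step left them, time stands still between calls to the robot, and variables do not carry over. Pictures are saved under pics/ and viewed, at most 10 in all, crops included, and the job is handed in when it is done.

Besides the shell and the picture viewer there is one more tool, called by a JSON object that holds its "name" and its "arguments", one argument or row to a line. arm_command: Moves the arm, as the interface text tells. Its arguments: {"type":"object","properties":{"increments":{"type":"array"},"jaw":{"type":"number"}},"required":["increments"]}

```bash
mkdir -p pics
cat > h.py <<'E'
import numpy as np, cv2, os
from plant import monitor, get_image, camera_params, ctrl
from scipy.spatial.transform import Rotation as R
def cam(name):
    p=camera_params(name); K=np.array(p["mtx"],float)
    if "rvec" in p:
        Rm=cv2.Rodrigues(np.array(p["rvec"],float))[0]; t=np.array(p["tvec"],float).ravel()
        return K,Rm.T,-Rm.T@t
    s=monitor.read_state(); T=np.array(p["tool_from_camera"],float)
    Rt=R.from_quat(s["ee_rot"]).as_matrix()
    return K,Rt@T[:3,:3],Rt@T[:3,3]+np.array(s["tool_pos"])
def ray(c,uv,z):
    K,Rm,o=c; d=Rm@np.linalg.solve(K,[uv[0],uv[1],1]); return o+d*(z-o[2])/d[2]
def cloud(c,depth):
    K,Rm,o=c; v,u=np.mgrid[:480,:640]
    P=np.stack([(u-K[0,2])/K[0,0],(v-K[1,2])/K[1,1],np.ones_like(u)],-1)*depth[...,None]
    return P@Rm.T+o
def proj(c,p):
    K,Rm,o=c; q=K@(Rm.T@(np.array(p)-o)); return q[:2]/q[2]
E
python3 - <<'E'
from h import *
for n in ["top","scene"]:
    c=cam(n); im,d=get_image(n); cv2.imwrite(f"pics/{n}0.png",im); np.savez(f"{n}0.npz",im=im,d=d); print(n,c[2],c[1][:,2],(d>0).mean())
s=monitor.read_state(); print(s)
E
```

```text
top [ 416.09376194   -8.10420218 1268.94966683] [ 0.1276597  -0.00618196 -0.99179876] 0.995986328125
scene [1204.99847005 -349.1609574   748.23959689] [-0.66728857  0.34121813 -0.66203939] 0.996240234375
{'clock': 0.1, 'joint_pos': array([ 1.53061952e+00,  3.85461514e-01,  6.79773329e-03, -4.17956114e-04,
       -1.19403617e+00, -2.58602852e-01]), 'dq': array([ 1.97454696e-04, -8.00081241e-04,  5.37965010e-03,  6.06433669e-05,
       -6.97188603e-04,  6.87901207e-05]), 'joint_efforts': array([-6.40205371e-05, -3.93323565e+01,  1.88929224e+01,  4.19793963e+00,
       -2.57944535e-03,  3.51825939e-06]), 'tool_pos': array([183.80456432, 596.82194891, 230.35826801]), 'ee_rot': array([ 9.88850136e-01, -1.48910927e-01, -8.93465186e-05,  9.67311867e-04]), 'ft_force': array([ 0.5968332 ,  0.28058738, -0.19191357]), 'moment': array([ 0.02607729,  0.0176478 , -0.02362904]), 'gripper_force': 0.0, 'finger_gap': 85.18511317689428}
```

View pics/top0.png

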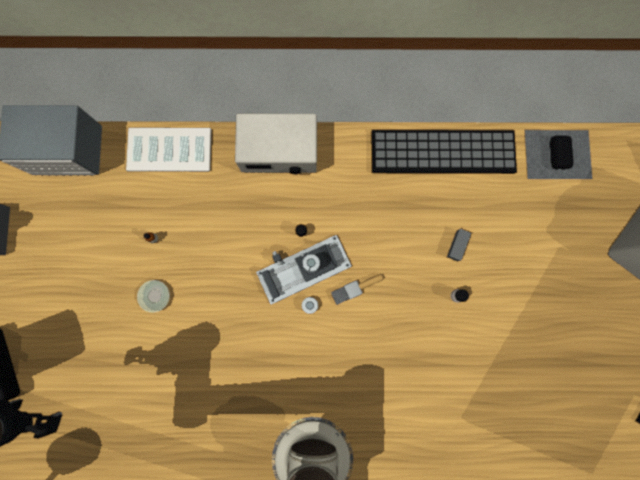

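View pics/scene0.png

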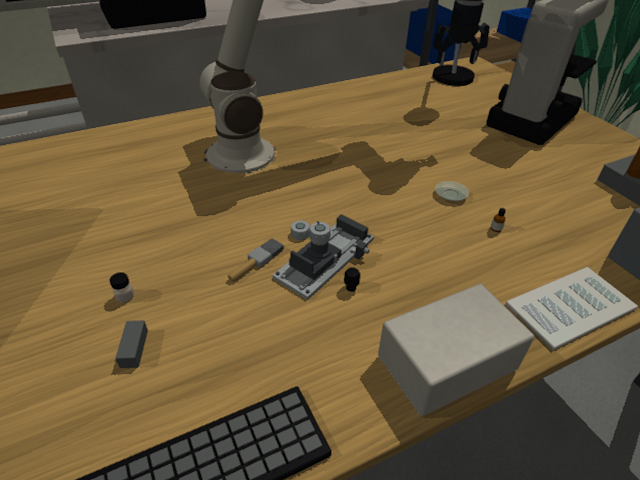

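The top view shows the slide running from about (345,245) at the carriage/push end to (265,290) at the stop end. The cap is at (311,263), the spare cap at (310,305), the eyepiece at (301,230), and the brush at (350,290). I'll work out a coarse pose next.

Run:
```python
from h import *
c=cam("top"); f=np.load("top0.npz"); P=cloud(c,f["d"])
roi=np.zeros((480,640),bool); roi[225:315,245:365]=1
hsv=cv2.cvtColor(f["im"],cv2.COLOR_BGR2HSV)
m=roi&(P[...,2]>6)&(P[...,2]<110)&(hsv[...,1]<80)
n,l,st,ce=cv2.connectedComponentsWithStats(m.astype(np.uint8))
for i in range(1,n):
    if st[i,4]>20:
        q=P[l==i]; print(st[i],ce[i],q.mean(0).round(),cv2.minAreaRect(q[:,:2].astype(np.float32)), q[:,2].max())
for uv,z in [((311,263),104),((310,305),26),((301,230),50)]: print(uv,ray(c,uv,z).round(1),P[uv[1],uv[0]].round(1))
hi=roi&(P[...,2]>85); print(P[hi].mean(0), hi.sum())
```

```text
[297 225   9  11  73] [300.84931507 229.87671233] [614.  31.  51.] ((614.4778442382812, 30.673648834228516), (26.722705841064453, 22.20641326904297), 0.656931459903717) 56.11608130929926
[ 256  235   95   69 3188] [302.24749059 268.77697616] [509.  27.  30.] ((522.564208984375, 31.265243530273438), (128.70138549804688, 250.0), 25.714120864868164) 109.92166292852562
[332 281  30  23 393] [346.47582697 292.0178117 ] [445. -95.  20.] ((445.2563781738281, -95.11149597167969), (40.55550765991211, 80.39572143554688), 22.92403793334961) 30.42727973384808
[301 297  17  17 206] [309.09223301 304.76699029] [410.   8.  27.] ((409.0320129394531, 8.556083679199219), (42.84030532836914, 42.68998336791992), 45.473392486572266) 32.94386635125329
(311, 263) [518.1   2.5 104. ] [517.8   2.5 106.8]
(310, 305) [409.    5.8  26. ] [409.1   5.7  32.5]
(301, 230) [614.   30.7  50. ] [613.9  30.7  50.8]
[504.86412225   2.47103311 272.1095983 ] 273
```

{"name": "arm_command", "arguments": {
  "increments": [
    {"tx": 28, "ty": 27, "twist": -0.094},
    {"tx": 56, "ty": 54, "twist": -0.188},
    {"tx": 84, "ty": 81, "twist": -0.282},
    {"tx": 112, "ty": 108, "twist": -0.376},
    {"tx": 140, "ty": 135, "twist": -0.47},
    {"tx": 168, "ty": 162, "twist": -0.564},
    {"tx": 196, "ty": 189, "twist": -0.658},
    {"tx": 224, "ty": 216, "twist": -0.748}
  ]
}}

```text
$.increments[0]: bad value
```

{"name": "arm_command", "arguments": {
  "increments": [
    {"tx": 28, "ty": 27, "tz": 0, "twist": -0.094},
    {"tx": 56, "ty": 54, "tz": 0, "twist": -0.188},
    {"tx": 84, "ty": 81, "tz": 0, "twist": -0.282},
    {"tx": 112, "ty": 108, "tz": 0, "twist": -0.376},
    {"tx": 140, "ty": 135, "tz": 0, "twist": -0.47},
    {"tx": 168, "ty": 162, "tz": 0, "twist": -0.564},
    {"tx": 196, "ty": 189, "tz": 0, "twist": -0.658},
    {"tx": 224, "ty": 216, "tz": 0, "twist": -0.748}
  ],
  "jaw": 0
}}

```text
clock: 0.77
tool_pos: [334.7, 322.9, 231.1]
ee_rot: [0.974, 0.225, -0.0, 0.0]
ft_force: [0.2, 0.5, -0.4]
finger_gap: 0.1
gripper_force: 0.0
```

{"name": "arm_command", "arguments": {
  "increments": [
    {"tx": 2, "ty": 40, "tz": 0, "twist": 0},
    {"tx": 4, "ty": 80, "tz": 0, "twist": 0},
    {"tx": 6, "ty": 120, "tz": 0, "twist": 0},
    {"tx": 8, "ty": 160, "tz": 0, "twist": 0},
    {"tx": 10, "ty": 200, "tz": 0, "twist": 0},
    {"tx": 12, "ty": 240, "tz": 0, "twist": 0},
    {"tx": 14, "ty": 280, "tz": 0, "twist": 0},
    {"tx": 16, "ty": 310, "tz": 0, "twist": 0}
  ]
}}

```text
clock: 1.43
tool_pos: [484.0, 50.0, 231.1]
ee_rot: [0.975, 0.222, -0.0, 0.0]
ft_force: [0.9, 0.7, -0.1]
finger_gap: 0.1
gripper_force: 0.0
```

{"name": "arm_command", "arguments": {
  "increments": [
    {"tx": 1, "ty": 35, "tz": 0, "twist": 0},
    {"tx": 2, "ty": 70, "tz": 0, "twist": 0},
    {"tx": 3, "ty": 105, "tz": 0, "twist": 0},
    {"tx": 4, "ty": 140, "tz": 0, "twist": 0},
    {"tx": 5, "ty": 160, "tz": 0, "twist": 0},
    {"tx": 6, "ty": 170, "tz": 0, "twist": 0},
    {"tx": 7, "ty": 174, "tz": 0, "twist": 0},
    {"tx": 7, "ty": 174, "tz": 0, "twist": 0}
  ]
}}

```text
clock: 2.1
tool_pos: [565.3, -101.3, 230.7]
ee_rot: [0.975, 0.222, -0.0, -0.0]
ft_force: [0.4, -0.2, -0.1]
finger_gap: -0.2
gripper_force: 0.0
```

Run:
```python
from h import *
s=monitor.read_state(); print(s["tool_pos"],s["joint_pos"]); c=cam("wrist"); im,d=get_image("wrist"); cv2.imwrite("pics/w1.png",im); np.savez("w1.npz",im=im,d=d); print(c,camera_params("wrist")["tool_from_camera"])
for n,p in [("cap",(518,2.5,105)),("face",(546,-55,65))]: print(n,proj(c,p))
```

```text
[ 565.28047066 -101.26948356  230.70674307] [ 1.04564153e-01  2.99661888e-01 -1.20030249e-01 -3.05919198e-04
 -1.15213777e+00  1.91464466e+00]
(array([[333.58606281,   0.        , 323.19401685],
       [  0.        , 333.58606281, 240.34950437],
       [  0.        ,   0.        ,   1.        ]]), array([[ 4.34247465e-01, -8.57248017e-01, -2.76685702e-01],
       [-9.00793518e-01, -4.13398681e-01, -1.32938210e-01],
       [-4.20487900e-04,  3.06964767e-01, -9.51720786e-01]]), array([635.64603519, -66.78705529, 374.55931318])) [[ 9.14859616e-04 -9.51989716e-01 -3.06128638e-01  7.82327461e+01]
 [ 9.99999563e-01  8.12620754e-04  4.61415882e-04 -6.65099654e-01]
 [-1.90496690e-04 -3.06128926e-01  9.51990044e-01 -1.43920952e+02]
 [ 0.00000000e+00  0.00000000e+00  0.00000000e+00  1.00000000e+00]]
cap [188.05121196 227.79132631]
face [271.33157272 216.16085985]
```

View pics/w1.png

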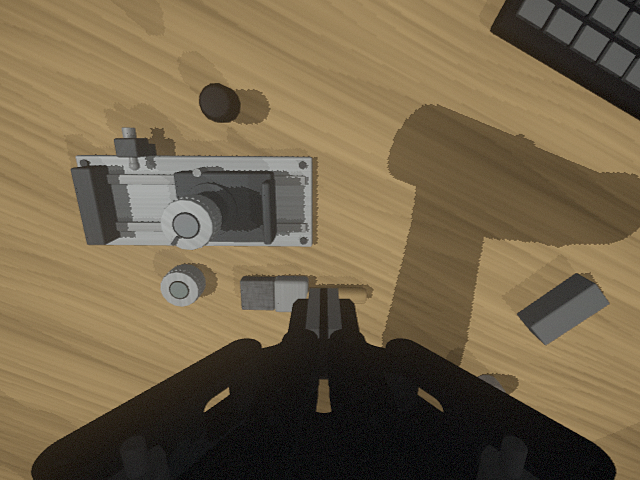

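The wrist view shows the plate with corners near (78,157), (315,156) and (313,246), and the cap at about (189,222). The push plate's top edge runs along column 268, rows 170 to 243, and the eyepiece is at (219,102). I'll fit these with the depth.

Run:
```python
from h import *
f=np.load("w1.npz"); im=f["im"]; 
p=camera_params("wrist"); K=np.array(p["mtx"],float)
c=(K,np.array([[ 4.34247465e-01,-8.57248017e-01,-2.76685702e-01],[-9.00793518e-01,-4.13398681e-01,-1.32938210e-01],[-4.20487900e-04,3.06964767e-01,-9.51720786e-01]]),np.array([635.64603519,-66.78705529,374.55931318]))
P=cloud(c,f["d"])
print("bench z",np.median(P[300:380,540:620,2][0:10]),np.median(P[20:80,20:80,2]))
roi=np.zeros((480,640),bool); roi[120:262,60:330]=1
hsv=cv2.cvtColor(im,cv2.COLOR_BGR2HSV)
m=roi&(P[...,2]>6)&(P[...,2]<20)&(hsv[...,1]<60)
m=cv2.morphologyEx(m.astype(np.uint8),cv2.MORPH_OPEN,np.ones((3,3)))
q=P[m>0]; r=cv2.minAreaRect(q[:,:2].astype(np.float32)); print("base",r,np.median(q[:,2]))
cap=roi&(P[...,2]>98)&(P[...,2]<112); q=P[cap]; print("cap",cv2.minEnclosingCircle(q[:,:2].astype(np.float32)),np.median(q[:,2]),len(q))
e=np.array([.9,.436]);y=np.array([-.436,.9])
for ang in [25.7]:
    a=np.radians(ang); ex=np.array([np.cos(a),np.sin(a)]); ey=np.array([-np.sin(a),np.cos(a)])
    pl=roi&(P[...,2]>58)&(P[...,2]<70); pl[:,:250]=0; q=P[pl]; 
    print("plate",len(q),np.percentile(q[:,:2]@ex,[1,50,99]),np.percentile(q[:,:2]@ey,[1,10,50,90,99]),np.median(q[:,2]),"z")
    t=np.array([565.3,-101.3]); print("tcp",t@ex,t@ey)
    b=P[m>0][:,:2]; print("base x",np.percentile(b@ex,[.5,50,99.5]),"y",np.percentile(b@ey,[.5,99.5]))
    L=P[m>0]; L=L[(b@ex)>np.percentile(b@ex,90)]
# long-edge direction
edge=[]
for u in range(180,300,4):
    v=np.argmax(m[:,u]>0); edge.append(ray(c,(u,v),12)[:2])
edge=np.array(edge); vx=cv2.fitLine(edge.astype(np.float32),cv2.DIST_HUBER,0,.01,.01).ravel(); print("edge",np.degrees(np.arctan2(vx[1],vx[0])),vx)
print("tool y dir angle", np.degrees(2*np.arctan2(.222,.975)))
```

```text
bench z 32.652164409594405 1.245363712911967
base ((515.3521118164062, 28.112823486328125), (111.3749771118164, 248.57766723632812), 25.153488159179688) 13.501656841765566
cap ((520.59912109375, 3.8380072116851807), 22.914573669433594) 106.67739799791752 2297
plate 578 [441.59698466 472.19398644 499.67902655] [-285.98525055 -285.64924013 -282.64852043 -279.07457762 -277.9546943 ] 66.07712607483435 z
tcp 465.44917488466007 -336.4265827772667
base x [421.57032546 484.72325165 524.50333639] y [-322.3021941   -79.74492235]
edge -64.91879 [ 4.2390230e-01 -9.0570790e-01  5.7490784e+02  4.4657016e+00]
tool y dir angle 25.654246845844945
```

{"name": "arm_command", "arguments": {
  "increments": [
    {"tx": 5, "ty": 0, "tz": 35, "twist": 0},
    {"tx": 5, "ty": 0, "tz": 70, "twist": 0},
    {"tx": 5, "ty": 0, "tz": 105, "twist": 0},
    {"tx": 5, "ty": 0, "tz": 140, "twist": 0},
    {"tx": 5, "ty": 0, "tz": 165, "twist": 0},
    {"tx": 5, "ty": 0, "tz": 180, "twist": 0},
    {"tx": 5, "ty": 0, "tz": 187, "twist": 0},
    {"tx": 5, "ty": 0, "tz": 187, "twist": 0}
  ]
}}

```text
clock: 2.82
tool_pos: [568.6, -97.8, 43.1]
ee_rot: [0.975, 0.223, -0.002, -0.0]
ft_force: [-0.8, -0.0, 0.2]
finger_gap: -0.2
gripper_force: 0.0
```

{"name": "arm_command", "arguments": {
  "increments": [
    {"tx": 0, "ty": -8, "tz": 0, "twist": 0},
    {"tx": 0, "ty": -14, "tz": 0, "twist": 0},
    {"tx": 0, "ty": -18, "tz": 0, "twist": 0},
    {"tx": 0, "ty": -22, "tz": 0, "twist": 0},
    {"tx": 0, "ty": -26, "tz": 0, "twist": 0},
    {"tx": 0, "ty": -30, "tz": 0, "twist": 0},
    {"tx": 0, "ty": -35, "tz": 0, "twist": 0},
    {"tx": 0, "ty": -40, "tz": 0, "twist": 0}
  ]
}}

```text
clock: 3.48
tool_pos: [552.6, -62.7, 44.6]
ee_rot: [0.975, 0.223, 0.0, 0.0]
ft_force: [0.3, -1.7, 0.8]
finger_gap: 0.2
gripper_force: 0.9
```

{"name": "arm_command", "arguments": {
  "increments": [
    {"tx": 0, "ty": -6, "tz": 0, "twist": 0},
    {"tx": 0, "ty": -12, "tz": 0, "twist": 0},
    {"tx": 0, "ty": -18, "tz": 0, "twist": 0},
    {"tx": 0, "ty": -24, "tz": 0, "twist": 0},
    {"tx": 0, "ty": -30, "tz": 0, "twist": 0},
    {"tx": 0, "ty": -36, "tz": 0, "twist": 0},
    {"tx": 0, "ty": -42, "tz": 0, "twist": 0},
    {"tx": 0, "ty": -48, "tz": 0, "twist": 0}
  ]
}}

```text
clock: 4.15
tool_pos: [531.7, -18.9, 44.4]
ee_rot: [0.975, 0.223, 0.0, 0.0]
ft_force: [1.9, -0.9, 0.2]
finger_gap: 0.1
gripper_force: 0.9
```

{"name": "arm_command", "arguments": {
  "increments": [
    {"tx": 0, "ty": -2, "tz": 0, "twist": 0},
    {"tx": 0, "ty": -4, "tz": 0, "twist": 0},
    {"tx": 0, "ty": -6, "tz": 0, "twist": 0},
    {"tx": 0, "ty": -8, "tz": 0, "twist": 0},
    {"tx": 0, "ty": -10, "tz": 0, "twist": 0},
    {"tx": 0, "ty": -12, "tz": 0, "twist": 0},
    {"tx": 0, "ty": -14, "tz": 0, "twist": 0},
    {"tx": 0, "ty": -15, "tz": 0, "twist": 0}
  ]
}}

```text
clock: 4.82
tool_pos: [526.7, -9.4, 44.4]
ee_rot: [0.975, 0.223, 0.001, 0.002]
ft_force: [10.4, -24.1, -6.0]
finger_gap: 0.0
gripper_force: 13.0
```

```bash
cat > meas.py <<'E'
from h import *
import sys
s=monitor.read_state(); c=cam("wrist"); im,d=get_image("wrist"); cv2.imwrite(f"pics/{sys.argv[1]}.png",im); np.savez(f"{sys.argv[1]}.npz",im=im,d=d,R=c[1],o=c[2])
print(s["tool_pos"].round(1),s["ft_force"].round(1),s["moment"].round(2),s["joint_pos"].round(3))
E
python3 meas.py w2
python3 - <<'E'
from h import *
c=cam("top"); im,d=get_image("top"); P=cloud(c,d); cv2.imwrite("pics/t2.png",cv2.resize(im[215:325,235:375],None,fx=4,fy=4))
E
```

```text
[526.7  -9.4  44.4] [ 10.4 -24.1  -6. ] [-6.71 -3.06 -0.  ] [ 0.293  0.437 -0.466  0.008 -0.667  1.722]
```

View pics/w2.png

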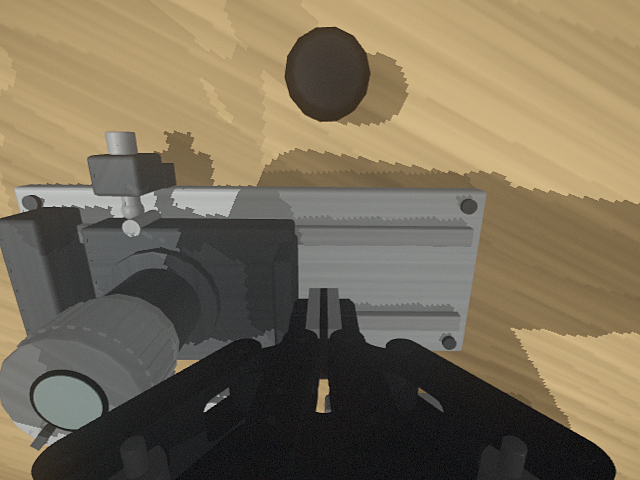

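The near view shows the carriage front close to the dark stop at column ~80. The plunger tip sits at (131,228) and the fingers are on the plate at column ~297. I'll measure the travel from the plate face relative to the base end edge.

Run:
```python
from h import *
f=np.load("w2.npz"); c=(np.array(camera_params("wrist")["mtx"],float),f["R"],f["o"]); P=cloud(c,f["d"])
a=np.radians(25.5); ey=np.array([-np.sin(a),np.cos(a)]); ex=np.array([np.cos(a),np.sin(a)])
for n,uv,z in [("endA",(485,190),12),("endB",(463,350),12)]:
    p=ray(c,uv,z); print(n,p.round(1),p[:2]@ex,p[:2]@ey)
for v in (235,250,265,280):
    row=P[v,60:330]; print(v,[(u,int(round(P[v,u]@[0,0,1])),round(float(P[v,u,:2]@ey),1)) for u in list(range(66,100,4))+list(range(276,316,4))])
h=(P[...,2]>98)&(P[...,2]<112); q=P[h]; print("cap",cv2.minEnclosingCircle(q[:,:2].astype(np.float32)),len(q))
# glass/top ring centre
h2=np.zeros((480,640),np.uint8)
print("tcp",np.array([526.7,-9.4])@ey)
```

```text
endA [608.5 -64.8  12. ] 521.326095802333 -320.4606940644374
endB [ 519.2 -109.3   12. ] 421.56690430347436 -322.20343530983394
235 [(66, 27, -105.3), (70, 24, -104.9), (74, 22, -105.6), (78, 20, -105.5), (82, 19, -107.4), (86, 42, -125.8), (90, 42, -128.3), (94, 42, -129.8), (98, 40, -130.5), (276, 41, -212.8), (280, 42, -214.7), (284, 41, -216.5), (288, 41, -218.3), (292, 38, -219.8), (296, 28, -221.0), (300, 19, -222.4), (304, 19, -224.5), (308, 19, -226.6), (312, 19, -228.7)]
250 [(66, 30, -105.9), (70, 26, -104.9), (74, 25, -106.2), (78, 21, -105.2), (82, 20, -105.9), (86, 41, -124.1), (90, 41, -125.8), (94, 41, -127.9), (98, 42, -129.9), (276, 42, -212.6), (280, 52, -215.8), (284, 52, -217.5), (288, 52, -219.3), (292, 50, -220.8), (296, 42, -221.9), (300, 13, -221.8), (304, 14, -224.1), (308, 14, -226.4), (312, 13, -228.5)]
265 [(66, 32, -105.7), (70, 29, -105.2), (74, 27, -105.5), (78, 23, -104.9), (82, 21, -105.4), (86, 19, -105.5), (90, 40, -123.4), (94, 42, -126.9), (98, 42, -128.6), (276, 67, -215.9), (280, 66, -217.4), (284, 67, -219.0), (288, 67, -220.6), (292, 62, -221.7), (296, 42, -221.8), (300, 13, -221.7), (304, 14, -224.0), (308, 14, -226.3), (312, 13, -228.5)]
280 [(66, 33, -104.4), (70, 30, -104.3), (74, 29, -105.2), (78, 27, -106.0), (82, 24, -105.7), (86, 21, -105.1), (90, 18, -105.3), (94, 41, -124.4), (98, 41, -126.8), (276, 66, -215.6), (280, 66, -217.2), (284, 67, -218.9), (288, 66, -220.4), (292, 63, -221.7), (296, 43, -221.7), (300, 13, -221.6), (304, 14, -223.9), (308, 13, -226.2), (312, 14, -228.5)]
cap ((518.5537109375, 16.20998764038086), 72.75643920898438) 23387
tcp -235.23449636181775
```

{"name": "arm_command", "arguments": {
  "increments": [
    {"tx": 0, "ty": -0.5, "tz": 0, "twist": 0},
    {"tx": 0, "ty": -1, "tz": 0, "twist": 0},
    {"tx": 0, "ty": -1.5, "tz": 0, "twist": 0},
    {"tx": 0, "ty": -2, "tz": 0, "twist": 0},
    {"tx": 0, "ty": -2.5, "tz": 0, "twist": 0},
    {"tx": 0, "ty": -3, "tz": 0, "twist": 0},
    {"tx": 0, "ty": -3.5, "tz": 0, "twist": 0},
    {"tx": 0, "ty": -4, "tz": 0, "twist": 0}
  ]
}}

```text
clock: 5.58
tool_pos: [523.6, -2.8, 44.3]
ee_rot: [0.975, 0.222, 0.0, 0.0]
ft_force: [2.0, -1.9, -0.2]
finger_gap: 0.2
gripper_force: 1.4
```

{"name": "arm_command", "arguments": {
  "increments": [
    {"tx": 0, "ty": -0.5, "tz": 0, "twist": 0},
    {"tx": 0, "ty": -1, "tz": 0, "twist": 0},
    {"tx": 0, "ty": -1.5, "tz": 0, "twist": 0},
    {"tx": 0, "ty": -2, "tz": 0, "twist": 0},
    {"tx": 0, "ty": -2.5, "tz": 0, "twist": 0},
    {"tx": 0, "ty": -3, "tz": 0, "twist": 0},
    {"tx": 0, "ty": -3.5, "tz": 0, "twist": 0},
    {"tx": 0, "ty": -4, "tz": 0, "twist": 0}
  ]
}}

```text
clock: 6.25
tool_pos: [521.5, 0.1, 44.1]
ee_rot: [0.975, 0.223, -0.001, 0.001]
ft_force: [3.2, -8.8, -2.6]
finger_gap: 0.2
gripper_force: 4.7
```

```bash
python3 meas.py w3
python3 - <<'E'
from h import *
f=np.load("w3.npz"); c=(np.array(camera_params("wrist")["mtx"],float),f["R"],f["o"]); P=cloud(c,f["d"])
a=np.radians(25.5); ey=np.array([-np.sin(a),np.cos(a)])
for v in (265,280):
    print(v,[(u,int(P[v,u,2]),round(float(P[v,u,:2]@ey),1)) for u in list(range(50,130,6))+list(range(276,312,4))])
E
```

```text
[5.215e+02 1.000e-01 4.410e+01] [ 3.2 -8.8 -2.6] [-2.47 -0.94 -0.03] [ 0.312  0.431 -0.475  0.002 -0.666  1.706]
265 [(50, 43, -96.6), (56, 43, -99.5), (62, 42, -101.1), (68, 42, -104.1), (74, 41, -105.9), (80, 38, -106.5), (86, 33, -105.3), (92, 41, -114.8), (98, 41, -117.3), (104, 41, -120.1), (110, 40, -122.6), (116, 47, -129.5), (122, 46, -131.8), (128, 47, -135.3), (276, 66, -205.1), (280, 65, -206.6), (284, 66, -208.2), (288, 65, -209.7), (292, 57, -210.5), (296, 37, -210.5), (300, 13, -210.8), (304, 13, -213.0), (308, 12, -215.2)]
280 [(50, 43, -94.2), (56, 43, -97.1), (62, 43, -100.3), (68, 43, -103.2), (74, 42, -105.4), (80, 39, -105.4), (86, 35, -105.7), (92, 40, -112.4), (98, 40, -115.2), (104, 40, -117.6), (110, 48, -126.2), (116, 47, -128.8), (122, 56, -137.2), (128, 60, -142.0), (276, 66, -204.9), (280, 66, -206.5), (284, 66, -208.0), (288, 65, -209.5), (292, 59, -210.6), (296, 39, -210.5), (300, 13, -210.6), (304, 13, -212.9), (308, 13, -215.2)]
```

{"name": "arm_command", "arguments": {
  "increments": [
    {"tx": 0, "ty": -2, "tz": 0, "twist": 0},
    {"tx": 0, "ty": -2, "tz": 0, "twist": 0},
    {"tx": 0, "ty": 8, "tz": 0, "twist": 0},
    {"tx": 0, "ty": 20, "tz": 0, "twist": 0},
    {"tx": 0, "ty": 20, "tz": -40, "twist": 0},
    {"tx": 0, "ty": 20, "tz": -80, "twist": 0},
    {"tx": 0, "ty": 20, "tz": -120, "twist": 0},
    {"tx": 0, "ty": 20, "tz": -155, "twist": 0}
  ],
  "jaw": 0
}}

```text
clock: 6.97
tool_pos: [530.6, -17.2, 201.8]
ee_rot: [0.975, 0.223, 0.001, -0.0]
ft_force: [0.7, -0.3, 0.7]
finger_gap: -0.1
gripper_force: 0.0
```

{"name": "arm_command", "arguments": {
  "increments": [
    {"tx": -15, "ty": -25, "tz": 0, "twist": 0},
    {"tx": -30, "ty": -50, "tz": 0, "twist": 0},
    {"tx": -45, "ty": -75, "tz": 0, "twist": 0},
    {"tx": -55, "ty": -90, "tz": 0, "twist": 0},
    {"tx": -55, "ty": -97, "tz": 0, "twist": 0},
    {"tx": -55, "ty": -97, "tz": 0, "twist": 0},
    {"tx": -55, "ty": -97, "tz": 0, "twist": 0},
    {"tx": -55, "ty": -97, "tz": 0, "twist": 0}
  ],
  "jaw": 100
}}

```text
clock: 7.63
tool_pos: [439.6, 46.5, 199.3]
ee_rot: [0.975, 0.223, 0.0, 0.0]
ft_force: [1.1, 0.5, 0.2]
finger_gap: 85.4
gripper_force: 0.0
```

```bash
python3 meas.py w4
python3 - <<'E'
from h import *
f=np.load("w4.npz"); c=(np.array(camera_params("wrist")["mtx"],float),f["R"],f["o"]); P=cloud(c,f["d"])
h=((P[...,2]>102)&(P[...,2]<110)).astype(np.uint8); h[:, :150]=0; h[:,500:]=0
n,l,st,ce=cv2.connectedComponentsWithStats(h)
i=1+np.argmax(st[1:,4]); q=P[l==i]; print(st[i],cv2.minEnclosingCircle(q[:,:2].astype(np.float32)),q[:,:2].mean(0),np.median(q[:,2]))
print(proj(c,(488.7,70.4,105)))
E
```

```text
[439.6  46.5 199.3] [1.1 0.5 0.2] [-0.01  0.01  0.01] [ 0.475  0.099 -0.466  0.    -1.006  1.544]
[ 292  135   63   65 3066] ((488.7532043457031, 70.91477966308594), 22.590702056884766) [489.38734746  71.09893195] 106.72826513561067
[323.71763306 168.40345244]
```

View pics/w4.png

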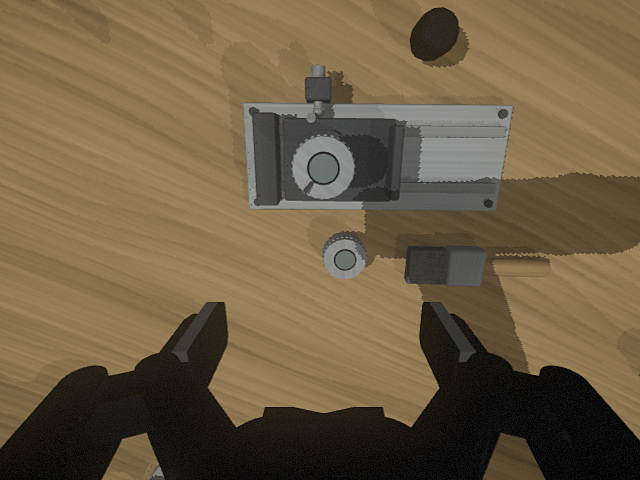

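The cap is at pixel (323,168), about (489, 71) mm, and the carriage sits tight against the stop on the left. Next I'll move over the cap with the jaw open.

{"name": "arm_command", "arguments": {
  "increments": [
    {"tx": 10, "ty": 0, "tz": 0, "twist": -0.125},
    {"tx": 25, "ty": 0, "tz": 10, "twist": -0.25},
    {"tx": 40, "ty": -0.5, "tz": 25, "twist": -0.375},
    {"tx": 50, "ty": -0.5, "tz": 40, "twist": -0.5},
    {"tx": 55, "ty": -0.5, "tz": 50, "twist": -0.625},
    {"tx": 55, "ty": -0.5, "tz": 60, "twist": -0.75},
    {"tx": 55, "ty": -0.5, "tz": 60, "twist": -0.875},
    {"tx": 55, "ty": -0.5, "tz": 60, "twist": -1.0}
  ]
}}

```text
clock: 8.35
tool_pos: [488.3, 70.2, 137.8]
ee_rot: [0.747, 0.665, -0.001, -0.0]
ft_force: [0.3, 0.0, -0.1]
finger_gap: 85.2
gripper_force: 0.0
```

```bash
python3 meas.py w5
python3 - <<'E'
from h import *
s=monitor.read_state(); print(s["tool_pos"],s["ee_rot"])
f=np.load("w5.npz"); c=(np.array(camera_params("wrist")["mtx"],float),f["R"],f["o"]); P=cloud(c,f["d"])
h=((P[...,2]>102)&(P[...,2]<110)&(np.hypot(P[...,0]-489,P[...,1]-71)<30)).astype(np.uint8)
q=P[h>0]; ce=cv2.minEnclosingCircle(q[:,:2].astype(np.float32)); print(ce,len(q),np.median(q[:,2]))
x=R.from_quat(s["ee_rot"]).as_matrix(); print("tool delta",x.T@np.array([*(np.array(ce[0])-s["tool_pos"][:2]),0]))
E
```

```text
[488.3  70.2 137.8] [ 0.3  0.  -0.1] [-0.03 -0.04  0.03] [ 0.473  0.259 -0.439 -0.    -0.876  2.552]
[488.5370087   70.2777742  138.24571322] [ 7.45831832e-01  6.66133526e-01 -9.77419181e-04 -2.22401326e-04]
((489.6122131347656, 71.4206314086914), 22.238544464111328) 4247 106.75732909910514
tool delta [ 1.25659045  0.9397652  -0.00299528]
```

{"name": "arm_command", "arguments": {
  "increments": [
    {"tx": 1, "ty": 0.6, "tz": 0, "twist": 0},
    {"tx": 1, "ty": 0.6, "tz": 12, "twist": 0},
    {"tx": 1, "ty": 0.6, "tz": 25, "twist": 0},
    {"tx": 1, "ty": 0.6, "tz": 38, "twist": 0},
    {"tx": 1, "ty": 0.6, "tz": 50, "twist": 0},
    {"tx": 1, "ty": 0.6, "tz": 60, "twist": 0},
    {"tx": 1, "ty": 0.6, "tz": 67, "twist": 0},
    {"tx": 1, "ty": 0.6, "tz": 67, "twist": 0}
  ]
}}

```text
clock: 9.07
tool_pos: [488.1, 71.3, 70.9]
ee_rot: [0.75, 0.662, -0.001, -0.0]
ft_force: [-0.2, -0.5, -0.5]
finger_gap: 85.2
gripper_force: 0.0
```

{"name": "arm_command", "arguments": {
  "increments": [
    {"tx": 0, "ty": 0, "tz": 0, "twist": 0},
    {"tx": 0, "ty": 0, "tz": 0, "twist": 0},
    {"tx": 0, "ty": 0, "tz": 0, "twist": 0},
    {"tx": 0, "ty": 0, "tz": 0, "twist": 0},
    {"tx": 0, "ty": 0, "tz": 0, "twist": 0},
    {"tx": 0, "ty": 0, "tz": 0, "twist": 0},
    {"tx": 0, "ty": 0, "tz": 0, "twist": 0},
    {"tx": 0, "ty": 0, "tz": 0, "twist": 0}
  ],
  "jaw": 30
}}

```text
clock: 9.73
tool_pos: [489.5, 72.0, 73.2]
ee_rot: [0.749, 0.663, 0.001, 0.0]
ft_force: [0.2, -1.2, 6.9]
finger_gap: 42.5
gripper_force: 60.3
```

Run:
```python
from h import *
s=monitor.read_state()
for k in ["clock","tool_pos","ee_rot","ft_force","moment","finger_gap","gripper_force","joint_pos"]: print(k,np.round(s[k],3))
```

```text
clock 9.733
tool_pos [489.456  71.999  73.171]
ee_rot [0.749 0.663 0.001 0.   ]
ft_force [ 0.233 -1.183  6.936]
moment [-0.217  0.037 -0.017]
finger_gap 42.477
gripper_force 60.335
joint_pos [ 4.750e-01  3.490e-01 -5.140e-01  1.000e-03 -7.060e-01  2.545e+00]
```

{"name": "arm_command", "arguments": {
  "increments": [
    {"tx": 0, "ty": 0, "tz": 0, "twist": 0.1},
    {"tx": 0, "ty": 0, "tz": 0, "twist": 0.2},
    {"tx": 0, "ty": 0, "tz": 0, "twist": 0.3},
    {"tx": 0, "ty": 0, "tz": 0, "twist": 0.4},
    {"tx": 0, "ty": 0, "tz": 0, "twist": 0.5},
    {"tx": 0, "ty": 0, "tz": 0, "twist": 0.6},
    {"tx": 0, "ty": 0, "tz": 0, "twist": 0.7},
    {"tx": 0, "ty": 0, "tz": 0, "twist": 0.8}
  ]
}}

```text
clock: 10.4
tool_pos: [490.3, 71.6, 73.0]
ee_rot: [0.948, 0.317, 0.002, 0.001]
ft_force: [4.6, -4.8, 1.3]
finger_gap: 42.7
gripper_force: 60.4
```

```bash
cat > st.py <<'E'
from h import *
s=monitor.read_state(); q=s["ee_rot"]
for k in ["clock","tool_pos","ft_force","moment","finger_gap","gripper_force"]: print(k,np.round(s[k],2),end=" ")
x=R.from_quat(q).as_matrix(); F=x.T@s["ft_force"]
a=np.radians(25.6); print("\nphi",np.arctan2(x[1,0],x[0,0]).round(4),"j6",s["joint_pos"][5].round(4),"Ftool",F.round(1),"F base x,y",(s["ft_force"][:2]@np.array([[np.cos(a),-np.sin(a)],[np.sin(a),np.cos(a)]])).round(1))
E
python3 st.py
```

```text
clock 10.4 tool_pos [490.34  71.58  73.  ] ft_force [ 4.64 -4.79  1.34] moment [-1.42 -1.26  0.04] finger_gap 42.75 gripper_force 60.43 
phi 0.6455 j6 1.74 Ftool [ 0.8  6.6 -1.3] F base x,y [ 2.1 -6.3]
```

{"name": "arm_command", "arguments": {
  "increments": [
    {"tx": 0, "ty": 0, "tz": 0, "twist": 0.1},
    {"tx": 0, "ty": 0, "tz": 0, "twist": 0.2},
    {"tx": 0, "ty": 0, "tz": 0, "twist": 0.3},
    {"tx": 0, "ty": 0, "tz": 0, "twist": 0.4},
    {"tx": 0, "ty": 0, "tz": 0, "twist": 0.5},
    {"tx": 0, "ty": 0, "tz": 0, "twist": 0.6},
    {"tx": 0, "ty": 0, "tz": 0, "twist": 0.7},
    {"tx": 0, "ty": 0, "tz": 0, "twist": 0.75}
  ]
}}

```text
clock: 11.07
tool_pos: [490.5, 70.7, 72.7]
ee_rot: [0.999, -0.052, 0.002, 0.001]
ft_force: [6.5, -8.8, -0.7]
finger_gap: 42.8
gripper_force: 60.7
```

```bash
python3 st.py
```

```text
clock 11.07 tool_pos [490.51  70.71  72.72] ft_force [ 6.51 -8.8  -0.68] moment [-2.51 -1.91  0.12] finger_gap 42.76 gripper_force 60.74 
phi -0.1038 j6 0.9908 Ftool [7.4 8.1 0.7] F base x,y [  2.1 -10.7]
```

{"name": "arm_command", "arguments": {
  "increments": [
    {"tx": 0, "ty": 0, "tz": 0, "twist": 0.05},
    {"tx": 0, "ty": 0, "tz": 0.1, "twist": 0.1},
    {"tx": 0, "ty": 0, "tz": 0.1, "twist": 0.15},
    {"tx": 0, "ty": 0, "tz": 0.1, "twist": 0.2},
    {"tx": 0, "ty": 0, "tz": 0.2, "twist": 0.25},
    {"tx": 0, "ty": 0, "tz": 0.2, "twist": 0.3},
    {"tx": 0, "ty": 0, "tz": 0.2, "twist": 0.35},
    {"tx": 0, "ty": 0, "tz": 0.2, "twist": 0.4}
  ]
}}

```text
clock: 11.73
tool_pos: [490.3, 70.3, 72.5]
ee_rot: [0.969, -0.248, 0.001, 0.001]
ft_force: [7.1, -10.7, -0.5]
finger_gap: 42.6
gripper_force: 60.8
```

```bash
python3 st.py
```

```text
clock 11.73 tool_pos [490.31  70.25  72.51] ft_force [  7.06 -10.72  -0.5 ] moment [-2.98 -1.96  0.1 ] finger_gap 42.64 gripper_force 60.75 
phi -0.5021 j6 0.5924 Ftool [11.3  6.   0.5] F base x,y [  1.7 -12.7]
```

{"name": "arm_command", "arguments": {
  "increments": [
    {"tx": 0, "ty": 0, "tz": 0, "twist": 0.05},
    {"tx": 0, "ty": 0, "tz": 0.1, "twist": 0.1},
    {"tx": 0, "ty": 0, "tz": 0.1, "twist": 0.15},
    {"tx": 0, "ty": 0, "tz": 0.1, "twist": 0.2},
    {"tx": 0, "ty": 0, "tz": 0.2, "twist": 0.25},
    {"tx": 0, "ty": 0, "tz": 0.2, "twist": 0.3},
    {"tx": 0, "ty": 0, "tz": 0.2, "twist": 0.35},
    {"tx": 0, "ty": 0, "tz": 0.2, "twist": 0.4}
  ]
}}

```text
clock: 12.4
tool_pos: [490.0, 69.9, 72.3]
ee_rot: [0.9, -0.436, 0.001, 0.001]
ft_force: [6.2, -12.4, 0.7]
finger_gap: 42.5
gripper_force: 60.8
```

```bash
python3 st.py
```

```text
clock 12.4 tool_pos [489.97  69.89  72.3 ] ft_force [  6.24 -12.36   0.67] moment [-3.29 -1.82  0.09] finger_gap 42.46 gripper_force 60.82 
phi -0.9023 j6 0.1924 Ftool [13.6  2.8 -0.6] F base x,y [  0.3 -13.8]
```

{"name": "arm_command", "arguments": {
  "increments": [
    {"tx": 0, "ty": 0, "tz": 0, "twist": 0.03},
    {"tx": 0, "ty": 0, "tz": 0, "twist": 0.06},
    {"tx": 0, "ty": 0, "tz": 0, "twist": 0.09},
    {"tx": 0, "ty": 0, "tz": 0.1, "twist": 0.12},
    {"tx": 0, "ty": 0, "tz": 0.1, "twist": 0.15},
    {"tx": 0, "ty": 0, "tz": 0.1, "twist": 0.18},
    {"tx": 0, "ty": 0, "tz": 0.1, "twist": 0.21},
    {"tx": 0, "ty": 0, "tz": 0.1, "twist": 0.25}
  ]
}}

```text
clock: 13.07
tool_pos: [489.3, 70.5, 72.2]
ee_rot: [0.841, -0.542, 0.001, 0.001]
ft_force: [0.8, -2.6, 3.5]
finger_gap: 42.6
gripper_force: 60.9
```

```bash
python3 st.py
```

```text
clock 13.07 tool_pos [489.31  70.52  72.15] ft_force [ 0.79 -2.59  3.5 ] moment [-0.66 -0.19  1.56] finger_gap 42.55 gripper_force 60.91 
phi -1.145 j6 -0.0517 Ftool [ 2.7  0.4 -3.5] F base x,y [-0.4 -2.7]
```

```bash
python3 meas.py w6
```

```text
[489.3  70.5  72.2] [ 0.8 -2.6  3.5] [-0.66 -0.19  1.56] [ 0.474  0.351 -0.516  0.004 -0.704 -0.052]
```

View pics/w6.png

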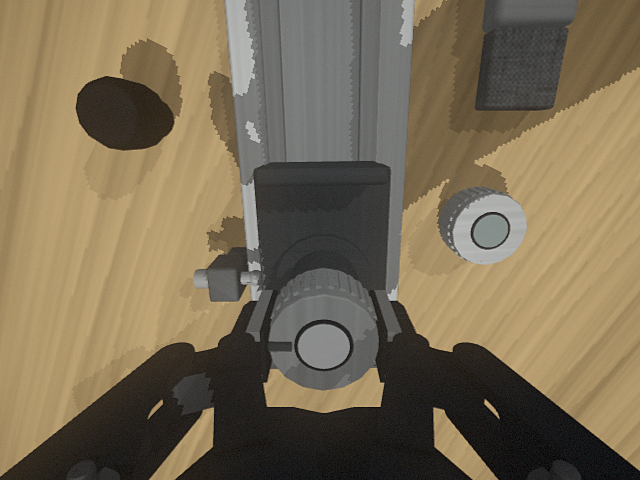

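{"name": "arm_command", "arguments": {
  "increments": [
    {"tx": -0.5, "ty": 0, "tz": 0, "twist": 0},
    {"tx": -1, "ty": 0, "tz": 0, "twist": -0.1},
    {"tx": -1, "ty": 0, "tz": -0.1, "twist": -0.2},
    {"tx": -1, "ty": 0, "tz": -0.1, "twist": -0.3},
    {"tx": -1, "ty": 0, "tz": -0.2, "twist": -0.4},
    {"tx": -1, "ty": 0, "tz": -0.2, "twist": -0.5},
    {"tx": -1, "ty": 0, "tz": -0.3, "twist": -0.6},
    {"tx": -1, "ty": 0, "tz": -0.3, "twist": -0.7}
  ]
}}

```text
clock: 13.78
tool_pos: [489.2, 70.9, 72.5]
ee_rot: [0.975, -0.221, 0.001, 0.001]
ft_force: [5.8, -11.4, 2.7]
finger_gap: 42.9
gripper_force: 60.9
```

```bash
python3 st.py
```

```text
clock 13.78 tool_pos [489.19  70.9   72.47] ft_force [  5.78 -11.42   2.74] moment [-3.07 -1.54 -0.08] finger_gap 42.88 gripper_force 60.89 
phi -0.4462 j6 0.647 Ftool [10.2  7.8 -2.7] F base x,y [  0.3 -12.8]
```

The bar is at (281,346), directly left of the cap centre at (323,346). That puts it along the base's own x, which agrees with the cap being bottomed.

{"name": "arm_command", "arguments": {
  "increments": [
    {"tx": 0, "ty": 0, "tz": 0, "twist": -0.12},
    {"tx": 0, "ty": 0, "tz": -0.1, "twist": -0.24},
    {"tx": 0, "ty": 0, "tz": -0.2, "twist": -0.36},
    {"tx": 0, "ty": 0, "tz": -0.2, "twist": -0.48},
    {"tx": 0, "ty": 0, "tz": -0.3, "twist": -0.6},
    {"tx": 0, "ty": 0, "tz": -0.3, "twist": -0.72},
    {"tx": 0, "ty": 0, "tz": -0.4, "twist": -0.82},
    {"tx": 0, "ty": 0, "tz": -0.4, "twist": -0.88}
  ]
}}

```text
clock: 14.45
tool_pos: [489.2, 71.0, 72.9]
ee_rot: [0.977, 0.215, 0.0, 0.001]
ft_force: [6.5, -11.2, 1.6]
finger_gap: 42.6
gripper_force: 60.9
```

```bash
python3 st.py; python3 meas.py w7
python3 - <<'E'
from h import *
a=np.radians(25.5); ey=np.array([-np.sin(a),np.cos(a)])
for n in ("w6","w7"):
    f=np.load(n+".npz"); c=(np.array(camera_params("wrist")["mtx"],float),f["R"],f["o"]); P=cloud(c,f["d"])
    ctr=np.array([489.2,71.0]); d=P[...,:2]-ctr; r=np.hypot(*np.moveaxis(d,-1,0)); g=f["im"].max(-1)
    top=(abs(P[...,2]-105)<4)&(r<21)
    m=top&(r>13.5)&(r<19.5)&(g<75); q=d[m]; print(n,"bar px",m.sum(),"angle-base x",np.degrees(np.arctan2(*q.mean(0)[::-1]))-25.5, r[m].mean(), "top mean",d[(abs(P[...,2]-105)<4)&(r<26)].mean(0))
    pl=(P[...,2]>58)&(P[...,2]<70)&(P[...,:2]@ey<-195)&(P[...,:2]@ey>-225)&(abs(P[...,:2]@[np.cos(a),np.sin(a)]-471)<28); print("plate y",np.percentile(P[pl][:,:2]@ey,[2,50,98]) if pl.any() else None)
E
```

```text
clock 14.45 tool_pos [489.23  70.98  72.92] ft_force [  6.54 -11.24   1.65] moment [-3.12 -1.51 -0.09] finger_gap 42.64 gripper_force 60.94 
phi 0.4334 j6 1.5265 Ftool [ 1.2 12.9 -1.6] F base x,y [  1. -13.]
[489.2  71.   72.9] [  6.5 -11.2   1.6] [-3.12 -1.51 -0.09] [ 0.475  0.35  -0.515  0.004 -0.706  1.526]
w6 bar px 142 angle-base x -2.8747905508251392 16.514654626396837 top mean [ 0.57480059 -1.97041871]
plate y [-210.24067026 -206.71979319 -202.47534154]
w7 bar px 140 angle-base x 84.44362636592894 16.505717070735535 top mean [2.12534117 1.22657114]
plate y [-209.5719537  -204.58545396 -202.1239768 ]
```

View pics/w7.png

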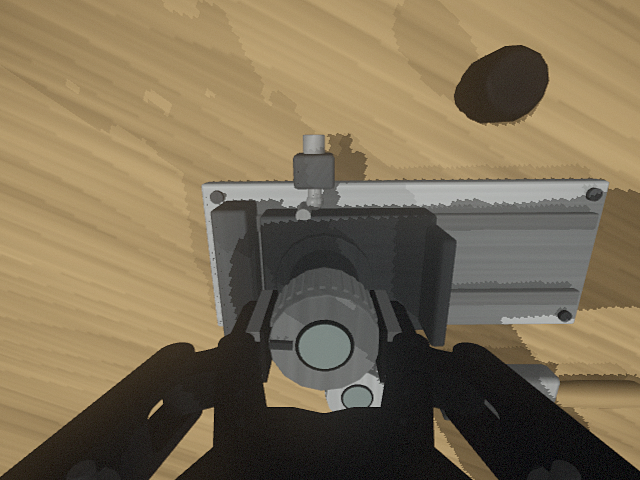

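The bar is still at (281,345) in the picture, so the cap turned with the fingers and did not slip. The tool went back 1.578 rad, a quarter turn. The push face still measures home, with a light push holding the carriage against the stop. I'm handing in.

```bash
python3 -c "
from h import *
print(ctrl.finish_job())"
```

```text
the job is handed in; nothing more can be done
None
```

The job is handed in: the carriage is home against its stop, and the cap was screwed down until it bottomed out and then backed off a quarter turn (1.58 rad of tool turn), with the fingers still holding it.

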